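# Walk the aluminium tube block round to the fence

### The job

Without picking it up, push the heavy aluminium tube block round with the fingers, nudging alternate corners, until one of its long sides faces the steel fence, then push it up so that this long side lies flush against the fence with neither end sticking out past the fence. Have it roughly square before it meets the fence, so that no corner is driven into the fence, keep the block flat on the bench, and leave the bottle, the rack, the tip box and the pipette where they are.

Things in the scene. Friction and masses are not known exactly. Their poses are not given: they have to be found in the camera images.
- block: Loose bare-aluminium tube block: cuboid 88 mm (its x) by 120 mm (its y, long way) by 42 mm high, 0.8 to 1 kg, 4 by 6 grid of wells in its top, a few white tube lids 3 mm proud. Origin: centre of its underside, z up. Slides with dry friction; too wide to grip. Its two long sides are alike. Starts 150 to 200 mm (centre) before the fence, 56 to 90 degrees off parallel, either way.
- fence: Fixed steel fence on the bench beyond the block: straight bar 240 mm long (its y), 30 mm high, 16 mm thick. Origin at bench level in the middle of its front face, the flat face that looks back to the robot; x points away from that face into the bar, y runs along it. Two flat feet 40 mm wide reach 66 mm behind the front face.
- bottle: Bystander: amber glass bottle with blue cap, 60 mm across, 115 mm tall, standing left of the work; origin at the centre of its underside.
- rack: Bystander: small blue plastic tube rack, 70 by 110 mm, 30 mm high (lids to 40 mm), right of the work; origin at the centre of its underside.
- tipbox: Bystander: grey and orange box of pipette tips, 85 by 120 mm, 61 mm high, far left; origin at the centre of its underside.
- pipette: Bystander: grey pipette with red collar lying on the bench at the right, about 275 mm long along its x (135 mm behind to 137 mm ahead of its origin, white tip ahead), 46 mm wide, 28 mm high; origin on the bench under it.

How it is judged:
At the end, for the whole second after the job is handed in: One long side of the block lies along the fence's front face: parallel within 0.03 rad, gap under 3 mm, neither end more than 3 mm past the fence's ends; the block flat on the bench and at rest (angle between the y axis of block and the y axis of fence, either way round below 0.03 rad and x of block in the frame of fence between -0.047 and -0.04 m and y of block in the frame of fence between -0.063 and 0.063 m and height (world z) of block below 0.004 m and angle between block's own z axis and vertical below 0.03 rad and linear speed of block below 0.005 m/s); the robot touches nothing.
It fails at once if the block is lifted or tipped (8 mm up or 0.12 rad over) (height (world z) of block above 0.008 m or angle between block's own z axis and vertical above 0.12 rad).
It fails at once if the block is driven against the fence while more than 0.26 rad (15 degrees) out of square (angle between the y axis of block and the y axis of fence, either way round above 0.26 rad and contact force between block and fence above 2 N).
It fails at once if a bystander is moved more than 20 mm (distance of any of bottle, rack, tipbox, pipette from where it was at the start of the episode above 0.02 m).
It also fails if it takes over 72 s, if anything falls off the work surface, if the arm or the gripper's body presses on something with over 40 N, if the wrist force passes 120 N, or if a joint passes its speed limit or range.

### The arm

A 6-joint arm with a two-finger parallel gripper is mounted at the origin on the work surface. World frame = base frame: x ahead of the robot, y to its left, z up, the work surface at z = 0. Lengths are in m, angles in rad, forces in N, time in s.
With the tool pointing down it reaches from about 0.35 to 0.975 m from the base axis. Payload 4.9 kg.
Tool frame: the origin (TCP) lies midway between the tips of the shut fingers; the grasp point (between the pads) lies 19 mm behind it (manip.pinch_z is the x of the grasp point in the tool frame, in m); x points along the fingers, y is the direction in which the jaws open and shut, and the axes are right-handed (so a half turn about x gives the same grasp; the last joint's range is limited). The gripper opens to 85 mm and grips with 20 to 120 N. Pads are 22 mm wide; open, the fingers measure 114 mm over their backs; the gripper's body (76 mm by 85 mm) begins 54 mm behind the grasp point. The pads swing forward as they close: fully open they stand 13 mm farther back than shut.
Start: joints at [1.105, 0.053, 1.613, -0, 1.476, -0.119], TCP at [0.212, 0.588, 0.231] pointing down, gripper open.
Joint ranges: [-3.01, 3.01], [-1.01, 2.22], [0.06, 2.58], [-1.02, 4.17], [0.09, 2.62], [-3.14, 3.14]. Speed limits (rad/s): [2.57, 2.57, 3.14, 3.14, 3.14, 3.14].

### API

Orientations are given as a unit quaternion [w, x, y, z].
In Python, from plant import sensors, cams, workorder, manip gives the robot as it stands.
- The arm moves only by the tool drive_tool, never from a script. Its argument "series" is a list of rows, each an object of numbers: "x", "y", "z": the shift along the tool's x, y, z in units of 25 mm (1.0 is 25 mm); "ax", "ay", "az": the turn, a rotation vector about the tool's x, y, z in units of 5 degrees (1.0 is 5 degrees). A call has 1 to 5 rows; each row is the pose to reach, as a shift and turn from the pose commanded when the call began, along the tool's axes at that moment; what a row does not reach only later rows make up. A row lasts 1/12 s, in which the tool goes at most 41.7 mm and 7.16 degrees, less where a joint would pass 70% of its speed; a pose out of reach is approached as far as the arm can. A call with a gripper value outside its range is refused whole. "hand" is the opening, from 0 (shut) to 1 (fully open), set as the call begins (left out, the last holds). The fingers move at their own pace and stop on an object; the grip force is fixed at half the most. Time passes only in rows, so rows that repeat a pose let the fingers close. It gives the time, the measured TCP pose, the force and the opening at its end, in the units of the state.
- sensors.state(): the state, without advancing time (a new reading comes with each control period).
- cams.grab_frame(name): name is "scene" or "top"; returns a dict with "img" (384x512x3 uint8, blue, green, red), "camera_matrix" (3x3 intrinsics, pixels), "cam_to_world" (4x4, takes a point from camera to world coordinates). Camera axes: x right, y down, z forward; pixel columns grow to the right and rows downward; lengths in m; the calibration is good to about 2 mm. A picture is of the moment at which its call begins. There is no depth.
- workorder.job_done(): hands the job in, once; it reports no verdict.
The state is a dict: "time": time; "joint_pos": joint angles; "joint_vel": joint speeds; "joint_efforts": joint torques, N m; "tool_pos": TCP position; "tool_rot": TCP orientation; "contact_force": force on the tool from outside, world axes, zero at the start; "ft_torque": the same for the moment, N m; "gripper_width": opening from 0.0 (shut) to 1.0 (fully open).
Only numpy, scipy, OpenCV 4.12 (cv2) and the standard library are available. Lean on these libraries where they do the work, as an engineer would, in place of code of your own. Each camera call takes 0.05 s, during which the arm holds its last target.

## Working session

There is one attempt and no reset: what is moved stays moved. The work goes in short steps, Python scripts to look and compute and a tool call to move; the robot and the scene stay as the last step left them, time stands still between calls to the robot, and variables do not carry over. Pictures are saved under pics/ and viewed, and the job is handed in when it is done.

Besides the shell and the picture viewer there is one more tool, called after "Call:" as name(argument=value, ...) on one line, values as JSON. drive_tool: Moves the arm, as the interface text tells. Its arguments: {"type":"object","properties":{"series":{"type":"array","items":{"type":"object","properties":{"x":{"type":"number"},"y":{"type":"number"},"z":{"type":"number"},"ax":{"type":"number"},"ay":{"type":"number"},"az":{"type":"number"}}}},"hand":{"type":"number"}},"required":["series"]}

```bash
ls; mkdir -p pics; python3 - <<'E'
from plant import sensors, cams, workorder, manip
import cv2,numpy as np
s=sensors.state()
for k,v in s.items(): print(k,np.round(v,4))
for n in("scene","top"):
    f=cams.grab_frame(n); cv2.imwrite(f"pics/{n}0.png",f["img"]); print(n,np.round(f["camera_matrix"],1).tolist(),np.round(f["cam_to_world"],4).tolist())
print(manip.pinch_z)
E
```

```text
pics
time 0.0
joint_pos [ 1.1050e+00  5.3400e-02  1.6143e+00  1.0000e-04  1.4760e+00 -1.1900e-01]
joint_vel [-0.0004 -0.0004  0.001  -0.0005  0.0008 -0.0007]
joint_efforts [ 8.00000e-04 -3.93682e+01 -3.70181e+01 -1.00000e-04  7.20000e-03
 -0.00000e+00]
tool_pos [0.2121 0.5872 0.23  ]
tool_rot [ 0.6963  0.1213  0.6967 -0.1227]
contact_force [-0.4467 -0.8526 -0.2001]
ft_torque [-0.0107  0.0281  0.0135]
gripper_width 1.0007
scene [[374.3, 0.0, 254.4], [0.0, 374.3, 189.1], [0.0, 0.0, 1.0]] [[-0.4152, 0.6459, -0.6407, 1.2665], [0.9096, 0.2804, -0.3067, 0.3114], [-0.0184, -0.7101, -0.7039, 0.8235], [0.0, 0.0, 0.0, 1.0]]
top [[361.3, 0.0, 251.8], [0.0, 361.3, 187.6], [0.0, 0.0, 1.0]] [[0.0191, -0.9976, 0.0658, 0.5129], [-0.9993, -0.0211, -0.0309, 0.006], [0.0322, -0.0652, -0.9974, 0.8996], [0.0, 0.0, 0.0, 1.0]]
-0.0187
```

View pics/top0.png

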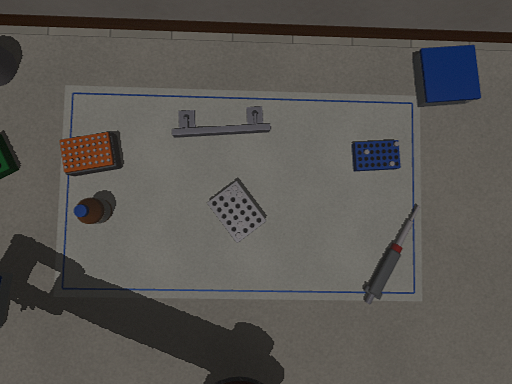

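View pics/scene0.png

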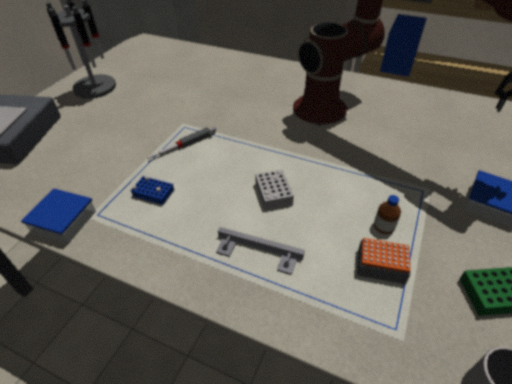

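The top view shows the block at about (238,210) and the fence front from about (173,136) to (271,130). The bottle is at (90,210), the rack at (376,155) and the pipette at the right. The block has little contrast with the bench, so I'll zoom in.

```bash
python3 - <<'E'
import cv2,numpy as np
a=cv2.imread("pics/top0.png")[95:255,160:290]
a=cv2.convertScaleAbs(a,alpha=1.6)
cv2.imwrite("pics/topz.png",cv2.resize(a,None,fx=3.7,fy=3.7,interpolation=cv2.INTER_CUBIC))
a=cv2.imread("pics/scene0.png")[160:280,205:315]
a=cv2.convertScaleAbs(a,alpha=1.3)
cv2.imwrite("pics/scenez.png",cv2.resize(a,None,fx=5,fy=5,interpolation=cv2.INTER_CUBIC))
E
```

```text
(no output)
```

View pics/topz.png

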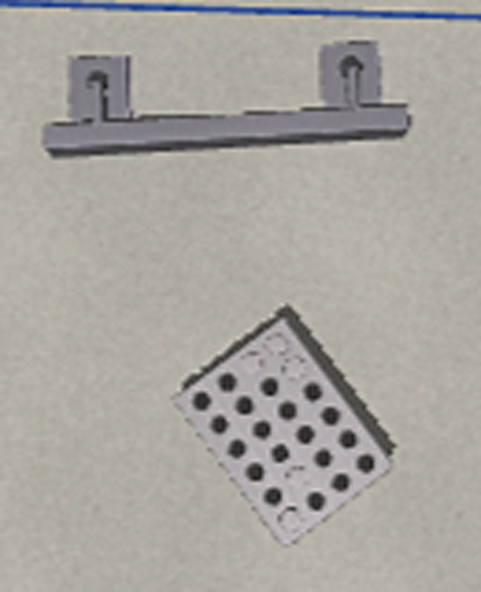

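View pics/scenez.png

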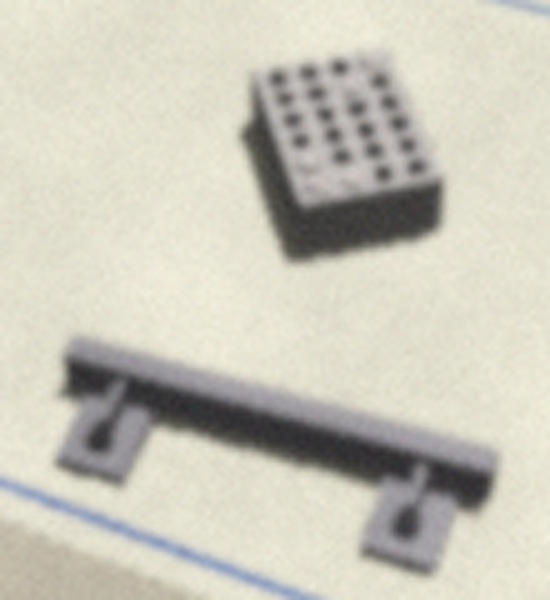

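```bash
cat > h.py <<'E'
from plant import sensors, cams, workorder, manip
import cv2,numpy as np
def ray(f,uv):
    K=f["camera_matrix"];T=f["cam_to_world"]
    uv=np.atleast_2d(np.asarray(uv,float))
    d=np.c_[uv,np.ones(len(uv))]@np.linalg.inv(K).T@T[:3,:3].T
    return T[:3,3],d
def onz(f,uv,z):
    o,d=ray(f,uv); return (o+d*((z-o[2])/d[:,2])[:,None])[:,:2]
def proj(f,P):
    T=np.linalg.inv(f["cam_to_world"]);P=np.atleast_2d(P)
    c=P@T[:3,:3].T+T[:3,3]; c=c@f["camera_matrix"].T; return c[:,:2]/c[:,2:]
def masks(f,s=4):
    g=cv2.resize(f["img"],None,fx=s,fy=s,interpolation=cv2.INTER_CUBIC)
    g=cv2.GaussianBlur(g,(0,0),2).astype(float)
    chroma=(g[...,0]-g[...,2])/(g.sum(2)+1)   # bench beige <0, metal >=0
    return g,chroma
E
python3 - <<'E'
from h import *
for n in("top","scene"):
    f=cams.grab_frame(n); g,c=masks(f)
    cv2.imwrite(f"pics/ch_{n}.png",cv2.resize(np.clip((c+0.1)*1200,0,255).astype(np.uint8),(800,600)))
    for p in([(238,225),(260,240),(214,133),(250,170),(262,205)] if n=="top" else [(272,188),(260,192),(260,243)]):
        print(n,p,g[p[1]*4,p[0]*4].round(),c[p[1]*4,p[0]*4].round(3))
E
```

```text
top (238, 225) [113. 111. 115.] -0.006
top (260, 240) [105. 111. 112.] -0.021
top (214, 133) [67. 63. 65.] 0.01
top (250, 170) [104. 110. 111.] -0.021
top (262, 205) [107. 111. 113.] -0.018
scene (272, 188) [91. 93. 95.] -0.014
scene (260, 192) [55. 57. 58.] -0.018
scene (260, 243) [75. 72. 73.] 0.009
```

View pics/ch_top.png

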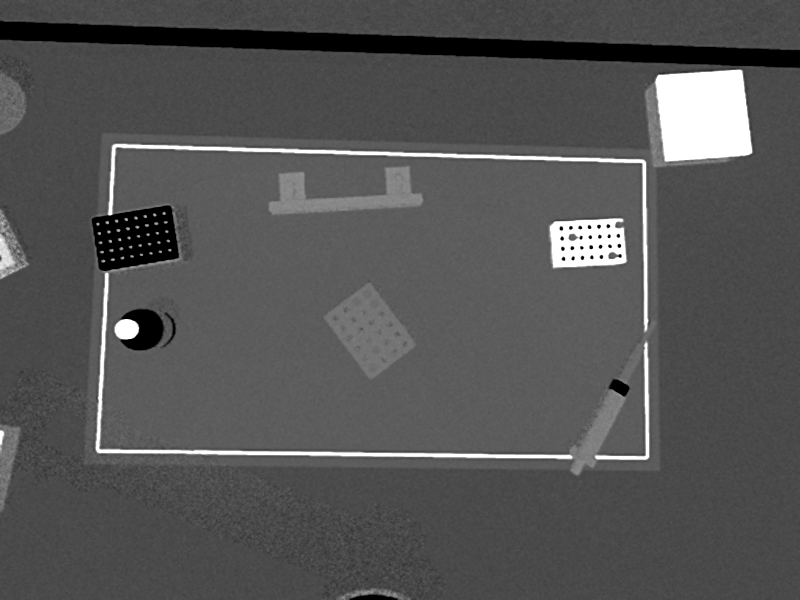

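```bash
cat >> h.py <<'E'
def metal(f,roi,bright,s=4,th=-0.002):
    g,_=masks(f,s)
    m=((g[...,1]-(g[...,0]+g[...,2])/2)/(g.sum(2)+1)<th)&(g.mean(2)>bright)
    k=np.zeros_like(m); x0,y0,x1,y1=[int(v*s) for v in roi]; k[y0:y1,x0:x1]=1
    m=(m&k).astype(np.uint8)
    m=cv2.morphologyEx(m,cv2.MORPH_OPEN,np.ones((5,5)))
    return cv2.morphologyEx(m,cv2.MORPH_CLOSE,np.ones((25,25)))
def contour(m,s=4):
    cs,_=cv2.findContours(m,cv2.RETR_EXTERNAL,cv2.CHAIN_APPROX_NONE)
    c=max(cs,key=cv2.contourArea).reshape(-1,2)
    return (c+0.5)/s-0.5
def block_top(f,roi,bright=85,z=0.042):
    m=metal(f,roi,bright); c=contour(m); w=onz(f,c,z)
    (cx,cy),(a,b),ang=cv2.minAreaRect((w*1000).astype(np.float32))
    box=cv2.boxPoints(((cx,cy),(a,b),ang))/1000
    e1=box[1]-box[0];e2=box[2]-box[1]
    L=e1 if np.hypot(*e1)>np.hypot(*e2) else e2
    yaw=np.arctan2(L[1],L[0])  # direction of long axis
    return m,np.array([cx,cy])/1000,sorted([a,b]),(yaw+np.pi)%np.pi,box
E
python3 - <<'E'
from h import *
f=cams.grab_frame("top"); roi=(195,165,280,255)
m,c,ab,yaw,box=block_top(f,roi)
print("block",c.round(4),ab,np.degrees(yaw)); print(box.round(4))
# fence
for br in (35,50,): 
  mf=metal(f,(165,118,280,145),br); cc=contour(mf)
  # lowest edge per column
  us=np.arange(178,267,1.); vs=[cc[np.abs(cc[:,0]-u)<0.3][:,1].max() for u in us]
  for z in (0.03,0.0):
    w=onz(f,np.c_[us,vs],z); p=np.polyfit(w[:,1],w[:,0],1); r=w[:,0]-np.polyval(p,w[:,1]); print("fence",br,z,"x=%.4f+%.4f y"%(p[1],p[0]),r.std())
  print("ends y",onz(f,[[cc[:,0].min(),131],[cc[:,0].max(),126]],0.03))
g=cv2.resize(f["img"],None,fx=4,fy=4)
g[m>0,2]=255; g[mf>0,1]=255
cv2.imwrite("pics/m1.png",g[430:1030,640:1180])
g2,_=masks(f); print(g2[480:580:4,220*4].mean(1).round())
E
```

```text
block [0.5121 0.015 ] [87.62660217285156, 119.47933197021484] 37.774303
[[ 0.4381  0.013 ]
 [ 0.4917 -0.0562]
 [ 0.5862  0.017 ]
 [ 0.5325  0.0862]]
fence 35 0.03 x=0.7036+-0.0856 y 0.0004347189318434291
fence 35 0.0 x=0.7102+-0.0856 y 0.00044971598179337934
ends y [[ 0.70342805  0.17591736]
 [ 0.72210453 -0.0633503 ]]
fence 50 0.03 x=0.7079+-0.0858 y 0.00037547199091131253
fence 50 0.0 x=0.7146+-0.0858 y 0.00038842512405099075
ends y [[ 0.70342805  0.17591736]
 [ 0.72210453 -0.0633503 ]]
[108. 106. 105. 104. 105. 107.  84.  72.  79.  81.  83.  86.  74.  53.
  40.  78. 108. 105. 103. 103. 104. 106. 106. 106. 106.]
```

View pics/m1.png

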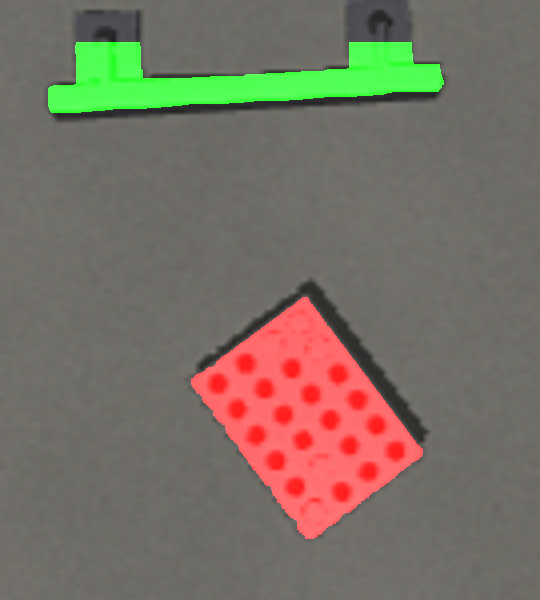

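```bash
cat >> h.py <<'E'
from scipy.spatial.transform import Rotation as Rn
def toolR(s=None):
    s=s or sensors.state(); q=s["tool_rot"]; return Rn.from_quat([q[1],q[2],q[3],q[0]])
def togo(pos,yaw=None):
    """units to reach world pos with tool y at yaw (mod pi), pointing straight down"""
    s=sensors.state(); R=toolR(s); p=np.array(s["tool_pos"])
    d=R.inv().apply(np.array(pos)-p)/0.025
    M=R.as_matrix(); cy=np.arctan2(M[1,1],M[0,1])
    if yaw is None: yaw=cy
    yaw=cy+(yaw-cy+np.pi/2)%np.pi-np.pi/2
    X=np.array([0,0,-1.]);Y=np.array([np.cos(yaw),np.sin(yaw),0]);Z=np.cross(X,Y)
    rv=(R.inv()*Rn.from_matrix(np.c_[X,Y,Z])).as_rotvec(degrees=True)/5
    print("t%.2f"%s["time"],"tcp",p.round(4),"yaw",np.degrees(cy).round(1),"xyz",d.round(2),"axyz",rv.round(2),"q6",round(s["joint_pos"][5],2))
E
python3 - <<'E'
from h import *
s=sensors.state(); print(s["time"],toolR().as_matrix().round(3))
togo([0.40,-0.12,0.2],np.radians(37.8))
togo([0.40,-0.12,0.2],np.radians(95))
f=cams.grab_frame("top"); print(onz(f,[[90,210],[378,155],[366,300],[415,207]],0.0))
E
```

```text
0.25 [[-0.     0.34   0.94 ]
 [-0.001  0.94  -0.34 ]
 [-1.    -0.001 -0.   ]]
t0.25 tcp [0.2123 0.5875 0.2307] yaw 70.1 xyz [  1.25 -24.06  16.68] axyz [6.47 0.   0.01] q6 -0.12
t0.25 tcp [0.2123 0.5875 0.2307] yaw 70.1 xyz [  1.25 -24.06  16.68] axyz [-4.97 -0.    0.01] q6 -0.12
[[ 0.5088484   0.37386568]
 [ 0.66201967 -0.34078252]
 [ 0.29993848 -0.3093527 ]
 [ 0.53193168 -0.43475039]]
```

```bash
python3 - <<'E'
from h import *
togo([0.44,-0.09,0.2],np.radians(94.9))
E
```

```text
t0.30 tcp [0.2123 0.5876 0.2309] yaw 70.1 xyz [  1.25 -22.39  17.78] axyz [-4.95 -0.    0.01] q6 -0.12
```

Call:
drive_tool(series=[{"y": -7, "z": 5.3, "ax": -4.96}, {"y": -7, "z": 5.3, "ax": -4.96}, {"y": -7, "z": 5.3, "ax": -4.96}, {"y": -7, "z": 5.3, "ax": -4.96}, {"y": -7, "z": 5.3, "ax": -4.96}], hand=0)

```text
schema error: expected keys x, y, z, ax, ay, az
```

```bash
python3 - <<'E'
from h import *
togo([0.44,-0.09,0.2],np.radians(94.9))
E
```

```text
t0.30 tcp [0.2123 0.5876 0.2309] yaw 70.1 xyz [  1.25 -22.39  17.78] axyz [-4.95 -0.    0.01] q6 -0.12
```

All six keys are needed in each row.

Call:
drive_tool(series=[{"x": 0, "y": -6.6, "z": 5.2, "ax": -4.95, "ay": 0, "az": 0}, {"x": 0, "y": -6.6, "z": 5.2, "ax": -4.95, "ay": 0, "az": 0}, {"x": 0, "y": -6.6, "z": 5.2, "ax": -4.95, "ay": 0, "az": 0}, {"x": 0, "y": -6.6, "z": 5.2, "ax": -4.95, "ay": 0, "az": 0}, {"x": 0, "y": -6.6, "z": 5.2, "ax": -4.95, "ay": 0, "az": 0}], hand=0)

```text
time: 0.72
tool_pos: [0.2779, 0.389, 0.2311]
tool_rot: [0.706, -0.031, 0.706, 0.031]
contact_force: [0.8, -0.6, 1.4]
gripper_width: 0.299
```

```bash
python3 - <<'E'
from h import *
togo([0.44,-0.09,0.2],np.radians(94.9))
E
```

```text
t0.72 tcp [0.2779 0.389  0.2311] yaw 95.1 xyz [  1.25 -19.66   4.77] axyz [0.03 0.   0.  ] q6 -0.86
```

Call:
drive_tool(series=[{"x": 0.3, "y": -7.5, "z": 1.9, "ax": 0, "ay": 0, "az": 0}, {"x": 0.3, "y": -7.5, "z": 1.9, "ax": 0, "ay": 0, "az": 0}, {"x": 0.3, "y": -7.5, "z": 1.9, "ax": 0, "ay": 0, "az": 0}, {"x": 0.3, "y": -7.5, "z": 1.9, "ax": 0, "ay": 0, "az": 0}, {"x": 0.3, "y": -7.5, "z": 1.9, "ax": 0, "ay": 0, "az": 0}])

```text
time: 1.13
tool_pos: [0.3416, 0.2051, 0.2238]
tool_rot: [0.707, -0.03, 0.706, 0.029]
contact_force: [0.5, -0.9, 0.5]
gripper_width: 0.004
```

Call:
drive_tool(series=[{"x": 0.3, "y": -7.5, "z": 1.8, "ax": 0, "ay": 0, "az": 0}, {"x": 0.3, "y": -7.5, "z": 1.8, "ax": 0, "ay": 0, "az": 0}, {"x": 0.3, "y": -7.5, "z": 1.8, "ax": 0, "ay": 0, "az": 0}, {"x": 0.3, "y": -7.5, "z": 1.8, "ax": 0, "ay": 0, "az": 0}, {"x": 0.3, "y": -7.5, "z": 1.8, "ax": 0, "ay": 0, "az": 0}])

```text
time: 1.55
tool_pos: [0.4023, 0.0217, 0.2164]
tool_rot: [0.707, -0.029, 0.706, 0.029]
contact_force: [0.3, 0.5, -0.4]
gripper_width: 0.004
```

```bash
python3 - <<'E'
from h import *
togo([0.44,-0.09,0.2],np.radians(94.9))
togo([0.44,-0.09,0.012],np.radians(94.9))
E
```

```text
t1.55 tcp [0.4023 0.0217 0.2164] yaw 94.7 xyz [ 0.66 -4.58  1.13] axyz [-0.04  0.01  0.01] q6 -1.78
t1.55 tcp [0.4023 0.0217 0.2164] yaw 94.7 xyz [ 8.18 -4.57  1.13] axyz [-0.04  0.01  0.01] q6 -1.78
```

Call:
drive_tool(series=[{"x": 0, "y": -1.6, "z": 0.4, "ax": 0, "ay": 0, "az": 0}, {"x": 1, "y": -3.0, "z": 0.8, "ax": 0, "ay": 0, "az": 0}, {"x": 2, "y": -4.2, "z": 1.1, "ax": 0, "ay": 0, "az": 0}, {"x": 3.2, "y": -4.6, "z": 1.1, "ax": 0, "ay": 0, "az": 0}, {"x": 4.4, "y": -4.6, "z": 1.1, "ax": 0, "ay": 0, "az": 0}])

```text
time: 1.97
tool_pos: [0.4399, -0.0901, 0.1059]
tool_rot: [0.707, -0.029, 0.706, 0.028]
contact_force: [-0.2, 0.1, -1.0]
gripper_width: -0.002
```

Call:
drive_tool(series=[{"x": 1.4, "y": 0, "z": 0, "ax": 0, "ay": 0, "az": 0}, {"x": 2.6, "y": 0, "z": 0, "ax": 0, "ay": 0, "az": 0}, {"x": 3.4, "y": 0, "z": 0, "ax": 0, "ay": 0, "az": 0}, {"x": 3.75, "y": 0, "z": 0, "ax": 0, "ay": 0, "az": 0}, {"x": 3.75, "y": 0, "z": 0, "ax": 0, "ay": 0, "az": 0}])

```text
time: 2.38
tool_pos: [0.4372, -0.0866, 0.0103]
tool_rot: [0.705, -0.029, 0.708, 0.031]
contact_force: [-0.1, -0.4, 0.4]
gripper_width: -0.004
```

```bash
python3 - <<'E'
from h import *
togo([0.452,-0.078,0.013],np.radians(94.9))
f=cams.grab_frame("top");cv2.imwrite("pics/t2.png",cv2.resize(f["img"][95:290,150:350],None,fx=3,fy=3))
f=cams.grab_frame("scene");cv2.imwrite("pics/s2.png",cv2.resize(f["img"][100:300,180:380],None,fx=3,fy=3))
E
```

```text
t2.38 tcp [ 0.4372 -0.0866  0.0103] yaw 94.9 xyz [-0.11  0.29  0.62] axyz [-0.   -0.05 -0.02] q6 -2.02
```

View pics/t2.png

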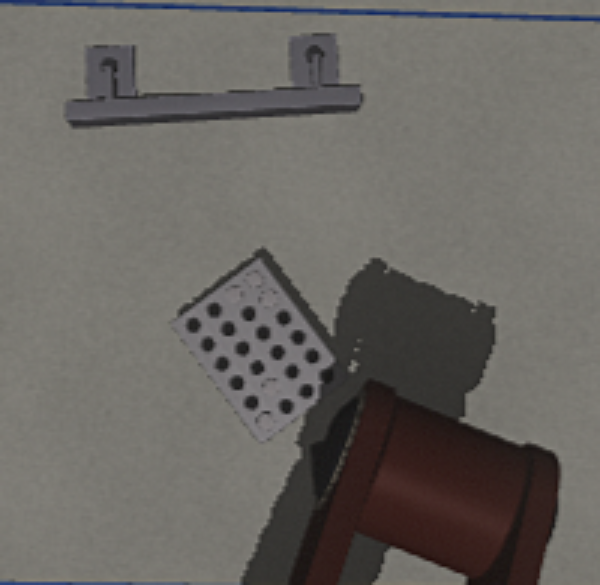

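View pics/s2.png

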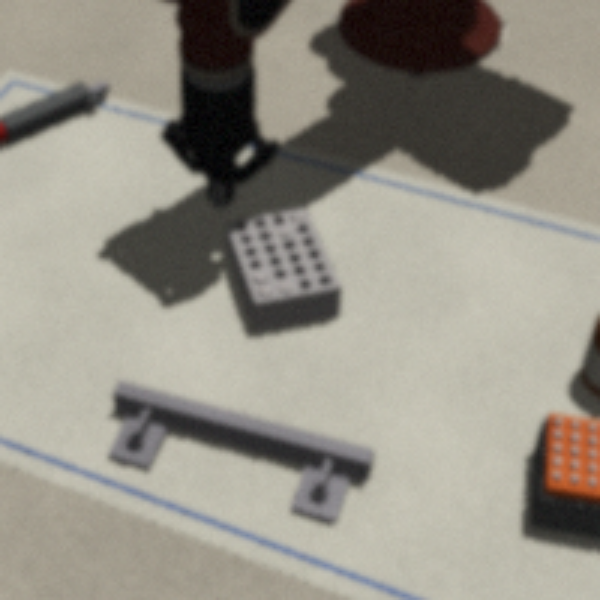

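Contact will be on the near-right short side by its right corner, which gives a counter-clockwise turn.

Call:
drive_tool(series=[{"x": -0.1, "y": 0.4, "z": 0.6, "ax": 0, "ay": 0, "az": 0}, {"x": -0.1, "y": 0.7, "z": 1.2, "ax": 0, "ay": 0, "az": 0}, {"x": -0.1, "y": 0.87, "z": 1.54, "ax": 0, "ay": 0, "az": 0}, {"x": -0.1, "y": 1.0, "z": 1.72, "ax": 0, "ay": 0, "az": 0}, {"x": -0.1, "y": 1.15, "z": 1.9, "ax": 0, "ay": 0, "az": 0}])

```text
time: 2.9
tool_pos: [0.4853, -0.0568, 0.0175]
tool_rot: [0.707, -0.033, 0.706, 0.029]
contact_force: [-5.5, -9.7, 7.2]
gripper_width: -0.001
```

Call:
drive_tool(series=[{"x": 0, "y": 0.15, "z": 0.16, "ax": 0, "ay": 0, "az": 0}, {"x": 0, "y": 0.3, "z": 0.32, "ax": 0, "ay": 0, "az": 0}, {"x": 0, "y": 0.47, "z": 0.46, "ax": 0, "ay": 0, "az": 0}, {"x": 0, "y": 0.64, "z": 0.6, "ax": 0, "ay": 0, "az": 0}, {"x": 0, "y": 0.64, "z": 0.6, "ax": 0, "ay": 0, "az": 0}])

```text
time: 3.32
tool_pos: [0.4993, -0.0388, 0.0174]
tool_rot: [0.707, -0.032, 0.705, 0.029]
contact_force: [-0.9, -4.4, 1.8]
gripper_width: 0.002
```

```bash
python3 - <<'E'
from h import *
togo([0.452,-0.078,0.013],np.radians(94.9))
f=cams.grab_frame("top");cv2.imwrite("pics/t3.png",cv2.resize(f["img"][95:290,150:350],None,fx=3,fy=3))
E
```

```text
t3.32 tcp [ 0.4993 -0.0388  0.0174] yaw 94.9 xyz [ 0.17 -1.4  -2.02] axyz [0.01 0.03 0.04] q6 -1.88
```

View pics/t3.png

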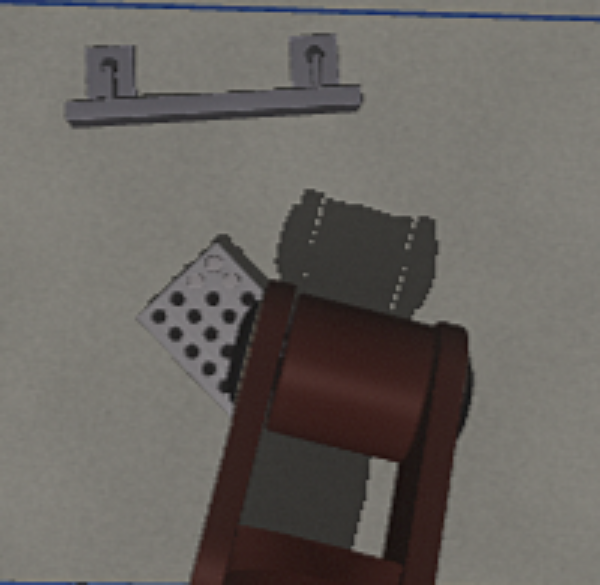

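Block slid left-forward and turned a little. I'll back off and measure.

Call:
drive_tool(series=[{"x": 0, "y": -1.0, "z": -1.0, "ax": 0, "ay": 0, "az": 0}, {"x": 0, "y": -2.0, "z": -2.0, "ax": 0, "ay": 0, "az": 0}, {"x": -0.5, "y": -3.0, "z": -3, "ax": 0, "ay": 0, "az": 0}, {"x": -1, "y": -4, "z": -4, "ax": 0, "ay": 0, "az": 0}, {"x": -1.5, "y": -4.2, "z": -4.2, "ax": 0, "ay": 0, "az": 0}])

```text
time: 3.78
tool_pos: [0.3993, -0.1532, 0.053]
tool_rot: [0.706, -0.029, 0.707, 0.029]
contact_force: [-0.4, 0.3, 0.5]
gripper_width: 0.001
```

```bash
cat >> h.py <<'E'
def look(name,roi=(180,130,300,255),bright=85):
    f=cams.grab_frame("top")
    m,c,ab,yaw,box=block_top(f,roi,bright)
    g=cv2.resize(f["img"],None,fx=4,fy=4); g[m>0,2]=255
    cv2.imwrite("pics/%s.png"%name,cv2.resize(g[360:1160,600:1400],None,fx=.75,fy=.75))
    n=np.array([.9963,.0855]);t=np.array([-.0855,.9963]);F=np.array([.703,.0563])
    print("block",c.round(4),np.round(ab,1),"yaw",np.degrees(yaw).round(1),"to turn",(94.9-np.degrees(yaw)).round(1),"fence frame",((c-F)@n).round(4),((c-F)@t).round(4)); print(box.round(4).tolist())
E
python3 - <<'E'
from h import *
togo([0.452,-0.078,0.013],np.radians(94.9))
look("t4")
E
```

```text
t3.78 tcp [ 0.3993 -0.1532  0.053 ] yaw 94.7 xyz [1.6  2.82 2.35] axyz [-0.04 -0.01  0.01] q6 -2.19
block [0.5246 0.0406] [ 87.6 120.2] yaw 45.1 to turn 49.8 fence frame -0.179 -0.0004
[[0.451200008392334, 0.028999999165534973], [0.5131999850273132, -0.03290000185370445], [0.5981000065803528, 0.05220000073313713], [0.5360999703407288, 0.11410000175237656]]
```

View pics/t4.png

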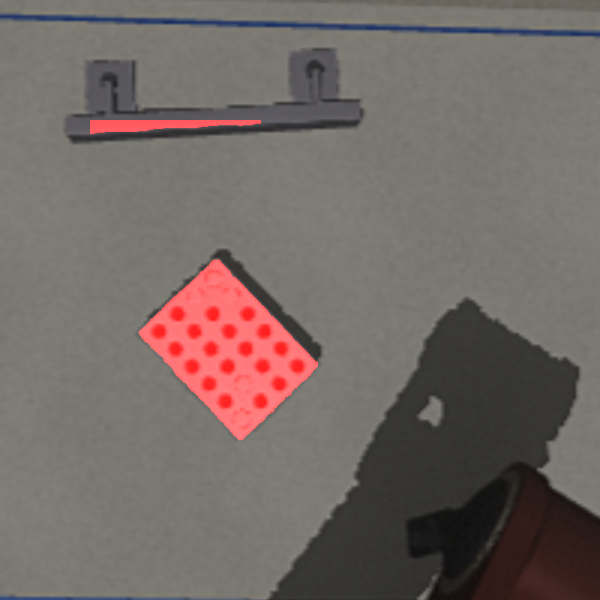

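The mask is clean: the block's long axis is at 45°, with 50° left to turn, and its lateral offset is about 0. Next I nudge the other near corner, on the long side by the near tip.

```bash
python3 - <<'E'
from h import *
for p in ([.41,.08,.06],[.418,.074,.014],[.447,.045,.014],[.464,.005,.014],[.496,-.025,.014]): togo(p,np.radians(94.9))
E
```

```text
t3.83 tcp [ 0.4018 -0.154   0.056 ] yaw 94.7 xyz [-0.19  9.3   1.09] axyz [-0.05  0.04  0.04] q6 -2.19
t3.83 tcp [ 0.4018 -0.154   0.056 ] yaw 94.7 xyz [1.66 9.04 1.38] axyz [-0.05  0.04  0.04] q6 -2.19
t3.83 tcp [ 0.4018 -0.154   0.056 ] yaw 94.7 xyz [1.66 7.79 2.44] axyz [-0.05  0.04  0.04] q6 -2.19
t3.83 tcp [ 0.4018 -0.154   0.056 ] yaw 94.7 xyz [1.67 6.14 2.99] axyz [-0.05  0.04  0.04] q6 -2.19
t3.83 tcp [ 0.4018 -0.154   0.056 ] yaw 94.7 xyz [1.68 4.84 4.17] axyz [-0.05  0.04  0.04] q6 -2.19
```

Call:
drive_tool(series=[{"x": -0.2, "y": 1.6, "z": 0.1, "ax": 0, "ay": 0, "az": 0}, {"x": -0.2, "y": 3.2, "z": 0.2, "ax": 0, "ay": 0, "az": 0}, {"x": -0.2, "y": 4.8, "z": 0.3, "ax": 0, "ay": 0, "az": 0}, {"x": -0.2, "y": 6.4, "z": 0.5, "ax": 0, "ay": 0, "az": 0}, {"x": -0.2, "y": 8.0, "z": 0.7, "ax": 0, "ay": 0, "az": 0}])

```text
time: 4.25
tool_pos: [0.4024, 0.0521, 0.0581]
tool_rot: [0.707, -0.03, 0.706, 0.03]
contact_force: [0.7, -0.0, -0.6]
gripper_width: 0.001
```

Call:
drive_tool(series=[{"x": 0, "y": 0.7, "z": 0.2, "ax": 0, "ay": 0, "az": 0}, {"x": 0.5, "y": 1.1, "z": 0.4, "ax": 0, "ay": 0, "az": 0}, {"x": 1.2, "y": 1.2, "z": 0.5, "ax": 0, "ay": 0, "az": 0}, {"x": 1.75, "y": 1.2, "z": 0.6, "ax": 0, "ay": 0, "az": 0}, {"x": 1.75, "y": 1.2, "z": 0.6, "ax": 0, "ay": 0, "az": 0}])

```text
time: 4.67
tool_pos: [0.4127, 0.082, 0.0114]
tool_rot: [0.705, -0.03, 0.708, 0.031]
contact_force: [-0.1, -0.1, 0.8]
gripper_width: 0.002
```

```bash
python3 - <<'E'
from h import *
for p in ([.447,.045,.014],[.464,.005,.014],[.496,-.025,.014]): togo(p,np.radians(94.9))
E
```

```text
t4.67 tcp [0.4127 0.082  0.0114] yaw 95.0 xyz [-0.11 -1.59  1.24] axyz [ 0.02 -0.05 -0.01] q6 -1.64
t4.67 tcp [0.4127 0.082  0.0114] yaw 95.0 xyz [-0.12 -3.25  1.77] axyz [ 0.02 -0.05 -0.01] q6 -1.64
t4.67 tcp [0.4127 0.082  0.0114] yaw 95.0 xyz [-0.12 -4.55  2.95] axyz [ 0.02 -0.05 -0.01] q6 -1.64
```

Call:
drive_tool(series=[{"x": 0, "y": -0.5, "z": 0.4, "ax": 0, "ay": 0, "az": 0}, {"x": 0, "y": -0.9, "z": 0.75, "ax": 0, "ay": 0, "az": 0}, {"x": 0, "y": -1.2, "z": 1.0, "ax": 0, "ay": 0, "az": 0}, {"x": 0, "y": -1.4, "z": 1.15, "ax": 0, "ay": 0, "az": 0}, {"x": 0, "y": -1.6, "z": 1.25, "ax": 0, "ay": 0, "az": 0}])

```text
time: 5.08
tool_pos: [0.4498, 0.0437, 0.0145]
tool_rot: [0.706, -0.029, 0.707, 0.03]
contact_force: [-6.1, 4.2, 6.4]
gripper_width: -0.0
```

Call:
drive_tool(series=[{"x": 0, "y": -0.2, "z": 0.08, "ax": 0, "ay": 0, "az": 0}, {"x": 0, "y": -0.4, "z": 0.16, "ax": 0, "ay": 0, "az": 0}, {"x": 0, "y": -0.6, "z": 0.23, "ax": 0, "ay": 0, "az": 0}, {"x": 0, "y": -0.8, "z": 0.3, "ax": 0, "ay": 0, "az": 0}, {"x": 0, "y": -1.0, "z": 0.36, "ax": 0, "ay": 0, "az": 0}])

```text
time: 5.5
tool_pos: [0.4599, 0.0199, 0.014]
tool_rot: [0.706, -0.029, 0.707, 0.031]
contact_force: [-3.0, 2.1, 2.0]
gripper_width: 0.002
```

```bash
python3 - <<'E'
from h import *
togo([.464,.005,.014],np.radians(94.9))
look("t5",(170,140,300,255))
E
```

```text
t5.50 tcp [0.4599 0.0199 0.014 ] yaw 94.9 xyz [-0.   -0.61  0.11] axyz [-0.01 -0.01 -0.02] q6 -1.78
block [0.5475 0.0639] [51.4 87.5] yaw 152.0 to turn -57.1 fence frame -0.1543 0.0209
[[0.4968000054359436, 0.0617000013589859], [0.5740000009536743, 0.02070000022649765], [0.5981000065803528, 0.06610000133514404], [0.5209000110626221, 0.1071000024676323]]
```

View pics/t5.png

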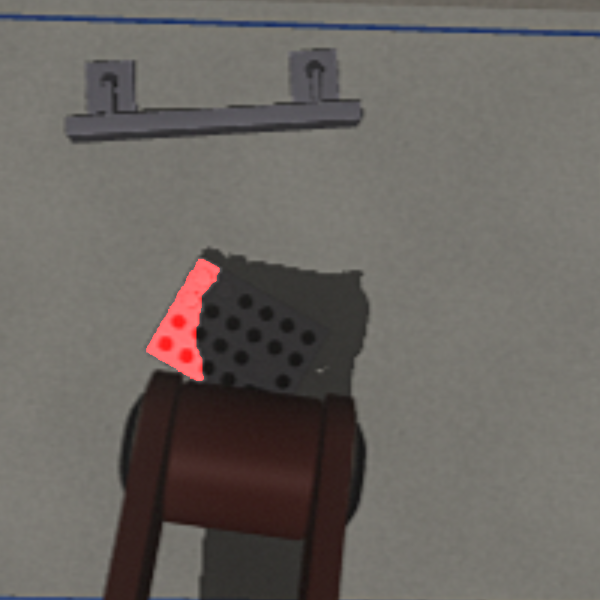

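The arm's shadow covers the right part, but the left short side is clear. The block is now at about 62°, with roughly 33° left. I'll continue along the arc.

Call:
drive_tool(series=[{"x": 0, "y": -0.12, "z": 0.2, "ax": 0, "ay": 0, "az": 0}, {"x": 0, "y": -0.22, "z": 0.42, "ax": 0, "ay": 0, "az": 0}, {"x": 0, "y": -0.3, "z": 0.65, "ax": 0, "ay": 0, "az": 0}, {"x": 0, "y": -0.35, "z": 0.88, "ax": 0, "ay": 0, "az": 0}, {"x": 0, "y": -0.38, "z": 1.12, "ax": 0, "ay": 0, "az": 0}])

```text
time: 5.97
tool_pos: [0.4868, 0.0118, 0.0128]
tool_rot: [0.704, -0.03, 0.709, 0.03]
contact_force: [-7.3, -2.2, 2.9]
gripper_width: -0.001
```

```bash
python3 - <<'E'
from h import *
togo([.464,.005,.014],np.radians(94.9))
look("t6",(170,140,300,255))
E
```

```text
t5.97 tcp [0.4868 0.0118 0.0128] yaw 94.9 xyz [-0.04 -0.19 -0.93] axyz [-0.   -0.07  0.01] q6 -1.78
block [0.5638 0.071 ] [46.6 86.3] yaw 164.6 to turn -69.7 fence frame -0.1374 0.0266
[[0.515999972820282, 0.060100000351667404], [0.5992000102996826, 0.03709999844431877], [0.6115999817848206, 0.0820000022649765], [0.5284000039100647, 0.10499999672174454]]
```

View pics/t6.png

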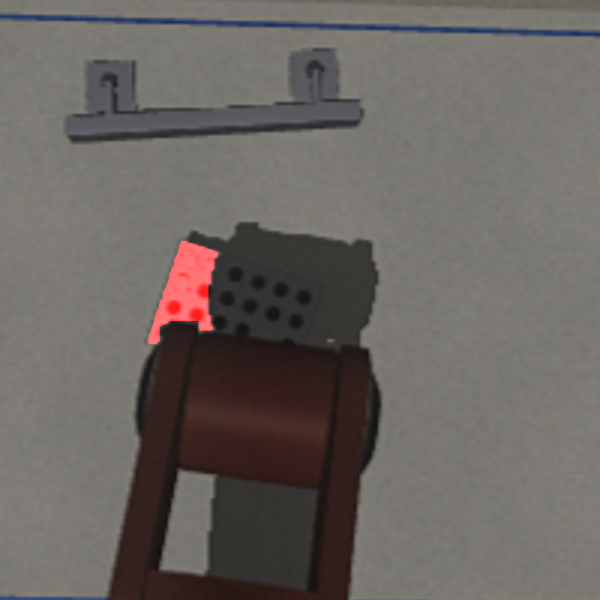

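About 20° left; continuing.

Call:
drive_tool(series=[{"x": 0, "y": -0.15, "z": 0.22, "ax": 0, "ay": 0, "az": 0}, {"x": 0, "y": -0.25, "z": 0.44, "ax": 0, "ay": 0, "az": 0}, {"x": 0, "y": -0.3, "z": 0.66, "ax": 0, "ay": 0, "az": 0}, {"x": 0, "y": -0.3, "z": 0.84, "ax": 0, "ay": 0, "az": 0}, {"x": 0, "y": -0.3, "z": 1.0, "ax": 0, "ay": 0, "az": 0}])

```text
time: 6.43
tool_pos: [0.513, 0.0064, 0.0129]
tool_rot: [0.705, -0.031, 0.708, 0.03]
contact_force: [-5.6, -2.7, 2.1]
gripper_width: 0.0
```

```bash
python3 - <<'E'
from h import *
togo([.464,.005,.014],np.radians(94.9))
look("t7",(170,140,300,255))
E
```

```text
t6.43 tcp [0.513  0.0064 0.0129] yaw 94.9 xyz [-0.03  0.11 -1.96] axyz [-0.   -0.05  0.01] q6 -1.79
block [0.5796 0.076 ] [47.3 77.8] yaw 174.3 to turn -79.4 fence frame -0.1213 0.0302
[[0.5385000109672546, 0.056299999356269836], [0.6158999800682068, 0.04859999939799309], [0.6205999851226807, 0.09570000320672989], [0.5432000160217285, 0.10339999943971634]]
```

View pics/t7.png

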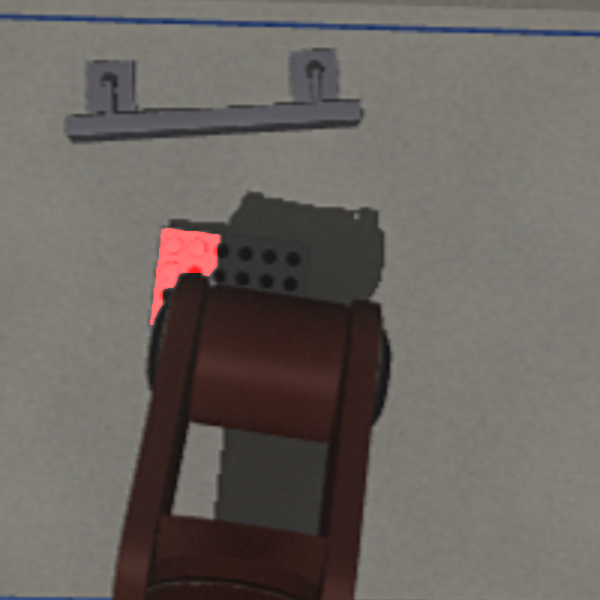

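About 10° left, square enough for the wide two-finger push. I'll back off, open the hand and measure.

Call:
drive_tool(series=[{"x": 0, "y": 0, "z": -1.0, "ax": 0, "ay": 0, "az": 0}, {"x": 0, "y": 0, "z": -2.2, "ax": 0, "ay": 0, "az": 0}, {"x": 0, "y": 0, "z": -3.2, "ax": 0, "ay": 0, "az": 0}, {"x": 0, "y": 0, "z": -4.0, "ax": 0, "ay": 0, "az": 0}, {"x": 0, "y": 0, "z": -4.4, "ax": 0, "ay": 0, "az": 0}], hand=1)

```text
time: 6.9
tool_pos: [0.4029, -0.0022, 0.0131]
tool_rot: [0.706, -0.03, 0.707, 0.03]
contact_force: [-0.2, -0.3, 0.0]
gripper_width: 0.709
```

```bash
python3 - <<'E'
from h import *
look("t8",(170,140,300,255))
togo([.464,.005,.014],np.radians(94.9))
E
```

```text
block [0.5724 0.0415] [ 87.3 119.2] yaw 85.2 to turn 9.7 fence frame -0.1314 -0.0036
[[0.5238999724388123, -0.0142000000923872], [0.6108999848365784, -0.02160000056028366], [0.6208999752998352, 0.09719999879598618], [0.5339999794960022, 0.10459999740123749]]
t6.95 tcp [ 0.4022 -0.0021  0.0129] yaw 94.9 xyz [-0.05  0.07  2.49] axyz [-0.01 -0.01 -0.  ] q6 -1.85
```

View pics/t8.png

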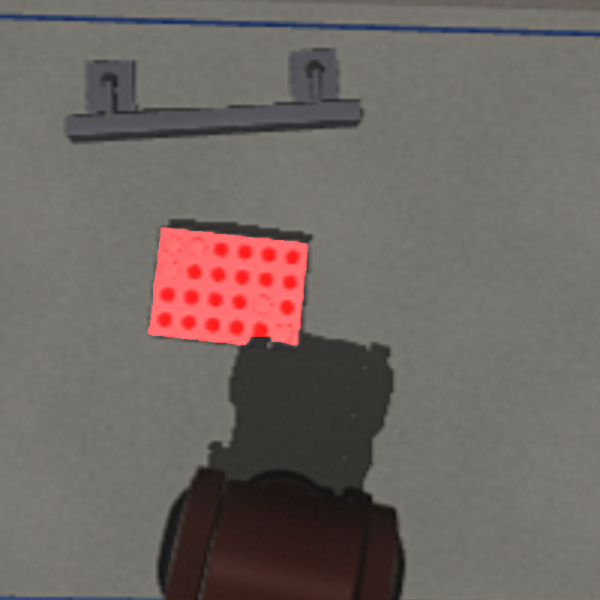

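Call:
drive_tool(series=[{"x": 0.1, "y": 0.5, "z": 1.0, "ax": 0, "ay": 0, "az": 0}, {"x": 0.2, "y": 1.0, "z": 2.0, "ax": 0, "ay": 0, "az": 0}, {"x": 0.25, "y": 1.16, "z": 3.0, "ax": 0, "ay": 0, "az": 0}, {"x": 0.25, "y": 1.16, "z": 3.6, "ax": 0, "ay": 0, "az": 0}, {"x": 0.25, "y": 1.16, "z": 4.0, "ax": 0, "ay": 0, "az": 0}])

```text
time: 7.37
tool_pos: [0.5049, 0.0356, 0.0081]
tool_rot: [0.707, -0.03, 0.705, 0.03]
contact_force: [-0.2, -0.2, 0.2]
gripper_width: 0.998
```

Call:
drive_tool(series=[{"x": 0, "y": 0, "z": 0.2, "ax": 0, "ay": 0, "az": 0}, {"x": 0, "y": 0, "z": 0.4, "ax": 0, "ay": 0, "az": 0}, {"x": 0, "y": 0, "z": 0.6, "ax": 0, "ay": 0, "az": 0}, {"x": 0, "y": 0, "z": 0.8, "ax": 0, "ay": 0, "az": 0}, {"x": 0, "y": 0, "z": 1.0, "ax": 0, "ay": 0, "az": 0}])

```text
time: 7.78
tool_pos: [0.5248, 0.0363, 0.0067]
tool_rot: [0.705, -0.03, 0.708, 0.029]
contact_force: [-5.4, -4.0, 3.5]
gripper_width: 1.001
```

Call:
drive_tool(series=[{"x": 0, "y": 0, "z": 0.2, "ax": 0, "ay": 0, "az": 0}, {"x": 0, "y": 0, "z": 0.4, "ax": 0, "ay": 0, "az": 0}, {"x": 0, "y": 0, "z": 0.6, "ax": 0, "ay": 0, "az": 0}, {"x": 0, "y": 0, "z": 0.8, "ax": 0, "ay": 0, "az": 0}, {"x": 0, "y": 0, "z": 1.0, "ax": 0, "ay": 0, "az": 0}])

```text
time: 8.2
tool_pos: [0.5486, 0.039, 0.0067]
tool_rot: [0.704, -0.03, 0.709, 0.03]
contact_force: [-9.6, 0.1, 6.1]
gripper_width: 0.997
```

```bash
python3 - <<'E'
from h import *
look("t9",(160,135,310,255))
togo([.464,.005,.014],np.radians(94.9))
E
```

```text
block [0.6328 0.0983] [18.6 27.9] yaw 91.4 to turn 3.5 fence frame -0.0663 0.0478
[[0.623199999332428, 0.1120000034570694], [0.6238999962806702, 0.08410000056028366], [0.6424999833106995, 0.08449999988079071], [0.6417999863624573, 0.11240000277757645]]
t8.25 tcp [0.5501 0.0391 0.0068] yaw 94.9 xyz [-0.27 -1.07 -3.55] axyz [-0.01 -0.06 -0.  ] q6 -1.72
```

View pics/t9.png

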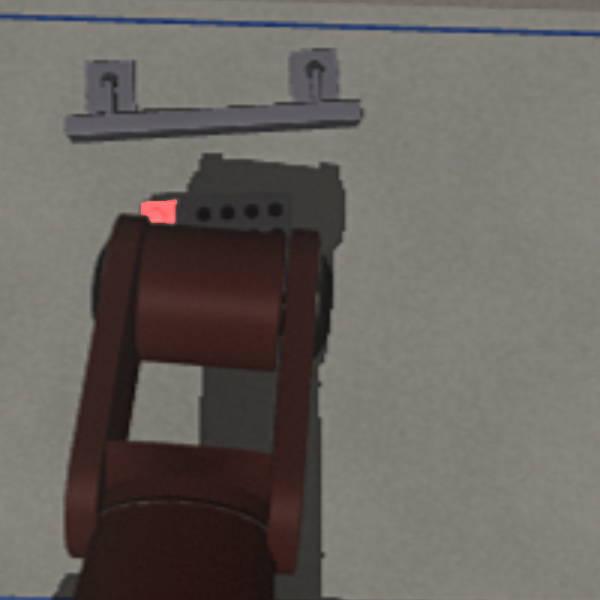

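The block is visibly squared to the hand (far edge almost parallel) with a gap of about 57 mm. I'll push on, slowing near the fence.

Call:
drive_tool(series=[{"x": 0, "y": 0, "z": 0.2, "ax": 0, "ay": 0, "az": 0}, {"x": 0, "y": 0, "z": 0.4, "ax": 0, "ay": 0, "az": 0}, {"x": 0, "y": 0, "z": 0.6, "ax": 0, "ay": 0, "az": 0}, {"x": 0, "y": 0, "z": 0.8, "ax": 0, "ay": 0, "az": 0}, {"x": 0, "y": 0, "z": 1.0, "ax": 0, "ay": 0, "az": 0}])

```text
time: 8.67
tool_pos: [0.5736, 0.0413, 0.0065]
tool_rot: [0.704, -0.03, 0.709, 0.03]
contact_force: [-7.9, -1.6, 4.9]
gripper_width: 0.999
```

Call:
drive_tool(series=[{"x": 0, "y": 0, "z": 0.2, "ax": 0, "ay": 0, "az": 0}, {"x": 0, "y": 0, "z": 0.4, "ax": 0, "ay": 0, "az": 0}, {"x": 0, "y": 0, "z": 0.6, "ax": 0, "ay": 0, "az": 0}, {"x": 0, "y": 0, "z": 0.75, "ax": 0, "ay": 0, "az": 0}, {"x": 0, "y": 0, "z": 0.85, "ax": 0, "ay": 0, "az": 0}])

```text
time: 9.08
tool_pos: [0.5952, 0.0431, 0.0066]
tool_rot: [0.704, -0.03, 0.709, 0.03]
contact_force: [-9.4, -1.0, 5.4]
gripper_width: 0.998
```

```bash
python3 - <<'E'
from h import *
f=cams.grab_frame("scene");cv2.imwrite("pics/s10.png",cv2.resize(f["img"][150:300,190:350],None,fx=4,fy=4,interpolation=2))
f=cams.grab_frame("top");cv2.imwrite("pics/t10.png",cv2.resize(f["img"][95:245,150:310],None,fx=4,fy=4,interpolation=2))
togo([.464,.005,.014],np.radians(94.9))
E
```

```text
t9.18 tcp [0.5957 0.0432 0.0065] yaw 94.9 xyz [-0.27 -1.07 -5.38] axyz [-0.01 -0.06 -0.01] q6 -1.71
```

View pics/s10.png

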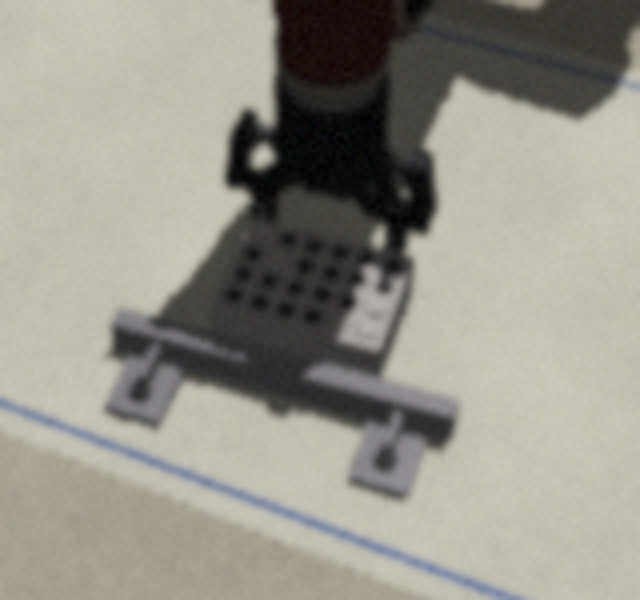

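View pics/t10.png

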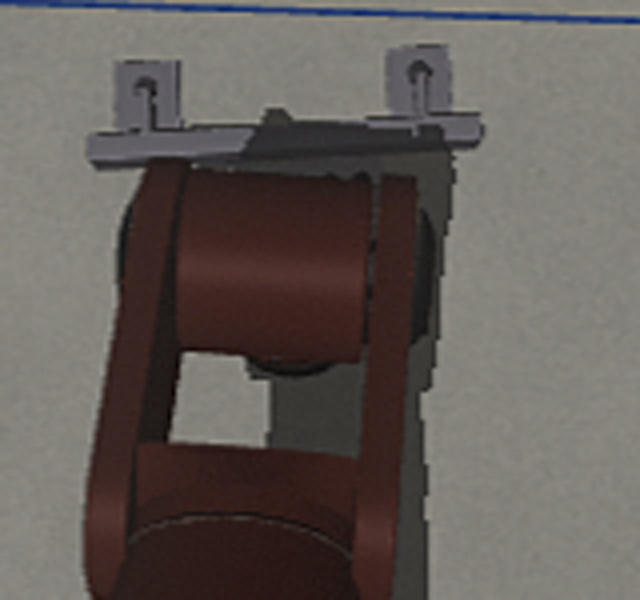

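Square to the fence, with about a centimetre left. I'll creep and watch the force.

Call:
drive_tool(series=[{"x": 0, "y": 0, "z": 0.07, "ax": 0, "ay": 0, "az": 0}, {"x": 0, "y": 0, "z": 0.14, "ax": 0, "ay": 0, "az": 0}, {"x": 0, "y": 0, "z": 0.21, "ax": 0, "ay": 0, "az": 0}, {"x": 0, "y": 0, "z": 0.28, "ax": 0, "ay": 0, "az": 0}, {"x": 0, "y": 0, "z": 0.35, "ax": 0, "ay": 0, "az": 0}])

```text
time: 9.6
tool_pos: [0.6035, 0.0438, 0.0065]
tool_rot: [0.704, -0.03, 0.709, 0.03]
contact_force: [-7.9, -0.6, 4.0]
gripper_width: 1.0
```

Call:
drive_tool(series=[{"x": 0, "y": 0, "z": 0.04, "ax": 0, "ay": 0, "az": 0}, {"x": 0, "y": 0, "z": 0.08, "ax": 0, "ay": 0, "az": 0}, {"x": 0, "y": 0, "z": 0.12, "ax": 0, "ay": 0, "az": 0}])

```text
time: 9.85
tool_pos: [0.6057, 0.044, 0.0065]
tool_rot: [0.703, -0.03, 0.71, 0.03]
contact_force: [-14.7, -0.8, 9.1]
gripper_width: 0.998
```

Force is rising, so contact is starting.

Call:
drive_tool(series=[{"x": 0, "y": 0, "z": 0.04, "ax": 0, "ay": 0, "az": 0}, {"x": 0, "y": 0, "z": 0.08, "ax": 0, "ay": 0, "az": 0}])

```text
time: 10.02
tool_pos: [0.6056, 0.044, 0.0066]
tool_rot: [0.701, -0.03, 0.712, 0.03]
contact_force: [-22.6, -2.0, 16.4]
gripper_width: 1.003
```

It has stopped against the fence at 22 N. I'll retreat straight back and check.

Call:
drive_tool(series=[{"x": 0, "y": 0, "z": -0.3, "ax": 0, "ay": 0, "az": 0}, {"x": 0, "y": 0, "z": -1.2, "ax": 0, "ay": 0, "az": 0}, {"x": 0, "y": 0, "z": -2.5, "ax": 0, "ay": 0, "az": 0}, {"x": -1, "y": 0, "z": -4, "ax": 0, "ay": 0, "az": 0}, {"x": -2, "y": 0, "z": -5.2, "ax": 0, "ay": 0, "az": 0}])

```text
time: 10.43
tool_pos: [0.4787, 0.0335, 0.0546]
tool_rot: [0.704, -0.03, 0.709, 0.03]
contact_force: [0.5, 0.0, 1.0]
gripper_width: 0.999
```

Call:
drive_tool(series=[{"x": -1, "y": 0, "z": -1.2, "ax": 0, "ay": 0, "az": 0}, {"x": -2, "y": 0, "z": -2, "ax": 0, "ay": 0, "az": 0}, {"x": -2, "y": 0, "z": -2.5, "ax": 0, "ay": 0, "az": 0}, {"x": -2, "y": 0, "z": -2.5, "ax": 0, "ay": 0, "az": 0}, {"x": -2, "y": 0, "z": -2.5, "ax": 0, "ay": 0, "az": 0}])

```text
time: 10.85
tool_pos: [0.4204, 0.0281, 0.1071]
tool_rot: [0.707, -0.03, 0.706, 0.03]
contact_force: [0.5, -0.2, -0.3]
gripper_width: 0.997
```

```bash
python3 - <<'E'
from h import *
s=sensors.state();print(s["time"],s["tool_pos"],s["contact_force"])
f=cams.grab_frame("top"); look("t11",(180,132,290,205),85)
cv2.imwrite("pics/t11b.png",cv2.resize(cv2.convertScaleAbs(f["img"][95:215,150:300],alpha=1.5),None,fx=5,fy=5,interpolation=2))
f=cams.grab_frame("scene");cv2.imwrite("pics/s11.png",cv2.resize(cv2.convertScaleAbs(f["img"][180:300,200:350],alpha=1.3),None,fx=5,fy=5,interpolation=2))
E
```

```text
10.85 [0.42038589 0.0281099  0.107052  ] [ 0.5089488  -0.19754768 -0.27580455]
block [0.6576 0.0739] [ 88.5 159. ] yaw 91.5 to turn 3.4 fence frame -0.0437 0.0214
[[0.611299991607666, 0.15219999849796295], [0.6154999732971191, -0.0066999997943639755], [0.7039999961853027, -0.004399999976158142], [0.6998000144958496, 0.15449999272823334]]
```

View pics/t11b.png

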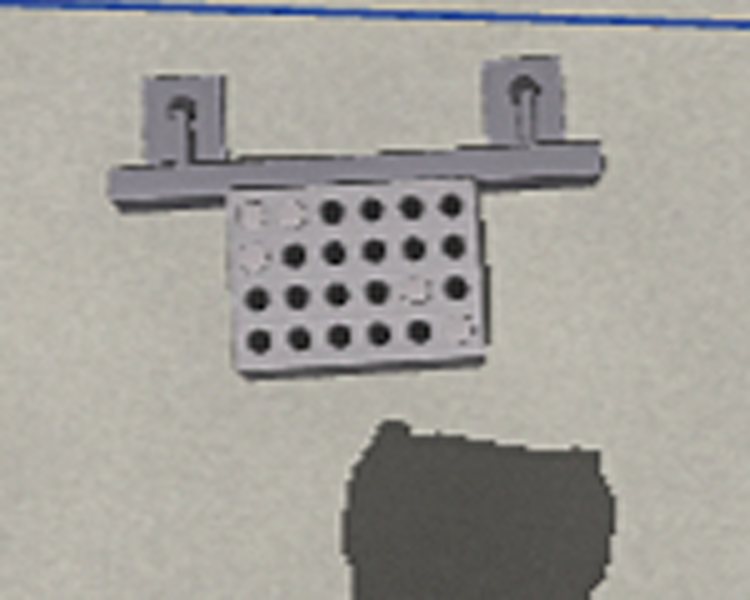

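View pics/s11.png

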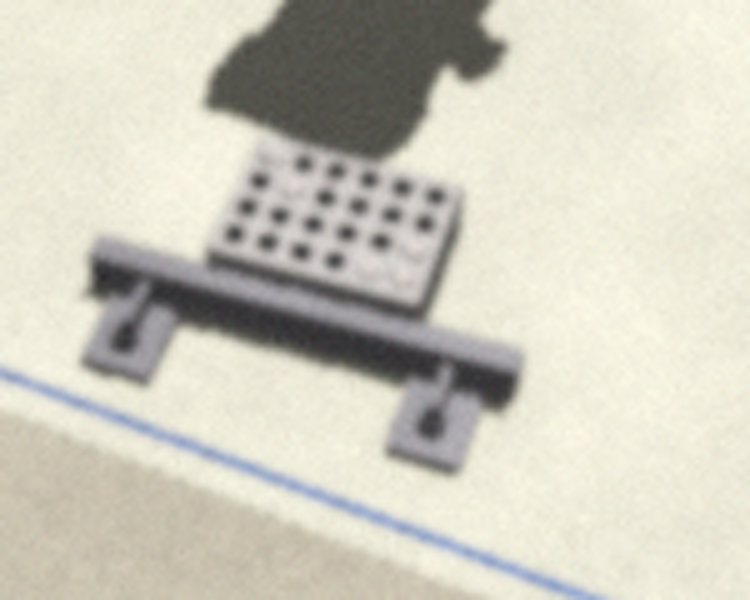

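View pics/t11.png

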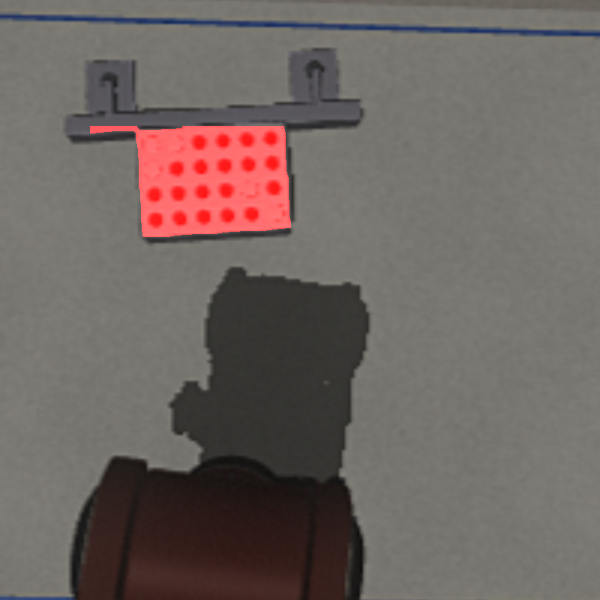

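```bash
python3 - <<'E'
from h import *
look("t12",(180,130,290,205),94)
f=cams.grab_frame("top"); m=metal(f,(180,130,290,205),94); c=contour(m)
us=np.arange(201,243,.5)
for nm,fn in(("near",max),("far",min)):
    v=[fn(c[np.abs(c[:,0]-u)<0.3][:,1]) for u in us]
    w=onz(f,np.c_[us,v],.042); p=np.polyfit(w[:,1],w[:,0],1); print(nm,"x=%.4f+%.4f y"%(p[1],p[0]),(w[:,0]-np.polyval(p,w[:,1])).std())
E
```

```text
block [0.6606 0.0562] [ 88.4 118.8] yaw 94.9 to turn -0.0 fence frame -0.0423 0.0035
[[0.6114000082015991, 0.11159999668598175], [0.6215999722480774, -0.006800000090152025], [0.7096999883651733, 0.0007999999797903001], [0.6995000243186951, 0.11909999698400497]]
near x=0.6217+-0.0865 y 0.0003938356371822363
far x=0.7074+-0.0901 y 0.001067304686169856
```

View pics/t12.png

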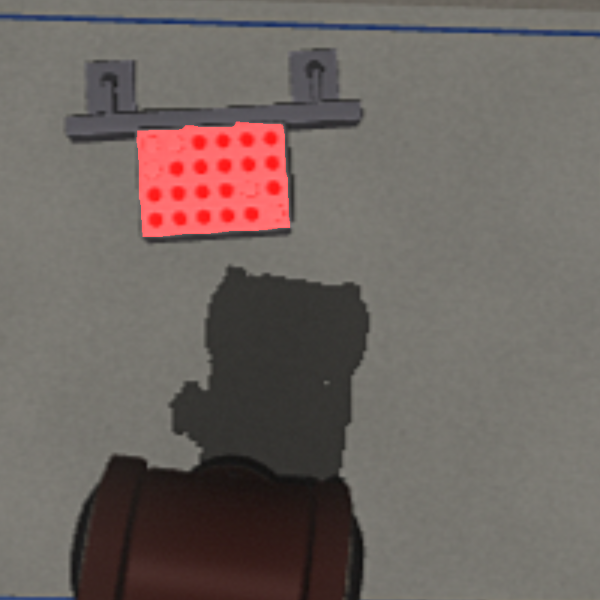

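Block is parallel to the fence within about 0.1°, flush within measuring error and centred to about 4 mm. The hand is clear, so I'm handing in.

```bash
python3 - <<'E'
from plant import workorder
print(workorder.job_done())
E
```

```text
the job is handed in; nothing more can be done
None
```

The block is flush against the fence with its long side along it. The job was handed in at about 11 s; the interface gives no verdict.

**What I did:** I turned the block counter-clockwise about 47° with the shut fingers, first on its near-right corner, then on the other near corner. It was about 10° off when I opened the hand. A two-finger push on the near long side squared it up and slid it onto the fence, where it stopped at about 22 N. I then backed the hand straight off.

**Last checks, from the top camera:**
- **Parallel:** the block's long axis is at 94.9° and the fence at 94.9°. The block's near edge is within about 0.001 rad of the fence line.
- **Gap:** the block's centre is 42 mm from my measured fence face. Flush would be 44 mm, so the 2 mm difference is within calibration error. I saw no gap in either view.
- **Ends:** the block is about 4 mm off the fence's middle, so neither end sticks out.
- **Hand:** it reads no contact force, and it is well clear of the block.

**Weaker checks:**
- **First nudge:** it slid the block about 28 mm and turned it only 7°, less than I planned. The second corner made up for it.
- **Far edge:** its line fit was noisier because it blends with the fence in the image.
- **Bystanders:** I did not measure them again at the end, but the hand never worked near any of them.
- **Heights:** I did not measure heights from two views. I used the given 42 mm and 30 mm, and the block's apparent size agreed with the first.

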